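# Turn and seat the keyed rotor on its test fixture

## Task

The dark grey notched rotor is sitting raised and out of line on the test fixture. With your fingertips, push it round by its drive post until the notch in its rim lies over the fixture's key, then press it straight down until it is fully home. Do not lift the rotor off the fixture, leave the things lying around where they are, and finish clear of everything.

Things in the scene. Friction and masses are not known exactly. Their poses are not given: they have to be found in the camera images.
- fixture: fixed test fixture: aluminium base plate 180 x 180 mm, 15 mm thick, with a steel cup (80 mm diameter, rim 32 mm above the table) in its middle. Origin at the centre of its underside, on the table, on the rotor's turning axis; z up; its x axis points from the axis towards the key.
- sleeve (a joint): brass sleeve in the cup, 66 mm diameter, that carries the rotor; value is how far it has been pressed down, m: 0 at the start (rotor's underside 40 mm above the table), 0.008 when flush with the cup's rim. It slides down when pressed with more than about 6 N and stays where it is left (friction, no spring).
- key_top (a point): middle of the top edge of the steel key, 51.5 mm from the turning axis and 38.5 mm above the table. The key is a fixed upright rib, 8 mm wide with a half-round top, that lies radially from 47 to 66 mm from the axis, so its outer end shows beyond the rotor's rim. Unless the notch is over it, it stops the rotor after 1.5 mm of the way down.
- rotor: loose dark grey plastic rotor, 0.08 to 0.17 kg: flat disc 109 mm diameter, 8 mm thick, level on the sleeve. It turns easily either way without end and stays where it is left; a stub below, in the sleeve's bore with 1.4 mm play all round, centres it. Origin at the centre of the disc's underside (40 mm above the table at the start, 32 mm when fully home); z up; x points to the notch.
- notch (a point): centre of the notch in the rotor's rim, at the level of its underside, 51.5 mm from the rotor's centre. The notch is 11.5 mm wide, open at the rim, and reaches in to 44 mm from the centre; it goes right through the disc.
- post_top (a point): centre of the top of the drive post, a round upright post 12 mm diameter standing 18 mm above the disc's upper face, 42 mm from the rotor's centre, exactly opposite the notch.
- pad_top (a point): centre of the top of the round press pad in the middle of the rotor, 32 mm diameter, raised 4 mm above the disc's upper face, so 12 mm above the rotor's origin.
- gauge: steel plug gauge standing upright on a corner of the fixture's base plate, 22 mm diameter, 60 mm tall; origin at the centre of its underside
- bearing: steel bearing ring lying on another corner of the base plate, 32 mm outside diameter, 10 mm high; origin at the centre of its underside
- screwdriver: screwdriver lying on the table beside the fixture; origin at its underside
- jar: closed jar with a grey cap standing on the table beside the fixture, 52 mm diameter, 70 mm tall; origin at the centre of its underside
- wrench: steel wrench lying on the table beyond the fixture; origin at its underside
- cup: open grey plastic cup, 68 mm across, 75 mm tall, standing on the right part of the table; origin at the centre of its underside
- coil_cap: plain white plastic disc, 76 mm diameter, 22 mm high, no notch, on the left part of the table; origin at the centre of its underside
Mind the look-alikes: they are no part of the job. Leave any green or purple look-alike of the rotor alone.

How it is judged:
By the outcome, as a careful person would: the job done as asked, in the order asked, and still so for the second after the job is handed in, with the robot touching nothing.
It also fails if it takes over 64 s, if anything falls off the work surface, if the arm or the gripper's body presses on something with over 40 N, if the wrist force passes 120 N, or if a joint passes its speed limit or range.

## Robot

A 6-joint arm with a two-finger parallel gripper is mounted at the origin on the work surface. World frame = base frame: x ahead of the robot, y to its left, z up, the work surface at z = 0. Lengths are in m, angles in rad, forces in N, time in s.
With the tool pointing down it reaches from about 0.3 to 0.775 m from the base axis. Payload 14.6 kg.
Tool frame: the origin (TCP) lies midway between the tips of the shut fingers; the grasp point (between the pads) lies 19 mm behind it; z points along the fingers, y is the direction in which the jaws open and shut (so a half turn about z gives the same grasp; the last joint's range is limited). The gripper opens to 85 mm and grips with 20 to 120 N. Pads are 22 mm wide; open, the fingers measure 114 mm over their backs; the gripper's body (76 mm by 85 mm) begins 54 mm behind the grasp point. The pads swing forward as they close: fully open they stand 13 mm farther back than shut.
Start: joints at [-1.19, 0.3, 1.521, -0, 1.321, -0.067], TCP at [0.238, -0.496, 0.231] pointing down, gripper open.
Joint ranges: [-3.03, 3.03], [-0.79, 2.21], [0.23, 2.52], [-1.04, 4.18], [0, 3.07], [-2.55, 2.55]. Speed limits (rad/s): [2.22, 2.22, 2.57, 3.14, 3.14, 3.14].

## Interface

Orientations are given as a rotation vector (axis times angle).
In Python, from workcell import arm, viewer, order gives the robot as it stands.
- The arm moves only by the tool play_rows, never from a script. Its argument "rows" is a list of rows, each an object with "delta_rot": the turn, a rotation vector about the tool's x, y, z in rad, a list of three; "slide": the shift along the tool's x, y, z in mm, a list of three; "fingers": the finger opening in mm, from 0 to 85.4. A call has 1 to 10 rows; each row is the pose to reach, as a shift and turn from the pose commanded when the call began, along the tool's axes at that moment; what a row does not reach only later rows make up. A row lasts 1/12 s, in which the tool goes at most 41.7 mm and 7.16 degrees, less where a joint would pass 70% of its speed; a pose out of reach is approached as far as the arm can. A call with a gripper value outside its range is refused whole. The fingers move at their own pace and stop on an object; "squeeze" is the grip in N (left out, the last holds). Time passes only in rows, so rows that repeat a pose let the fingers close. It gives the time, the measured TCP pose, the force and the opening at its end, in the units of the state.
- arm.get_state(): the state, without advancing time (a new reading comes with each control period).
- viewer.camera(name): name is "scene" or "top" or "wrist"; returns the picture (480x640x3 uint8, red, green, blue); there is no depth.
- viewer.get_calibration(name): a dict with "fovy" (degrees; the focal length in pixels is half the picture's height over the tangent of half this angle, whatever the lens; pixels are square), "cx", "cy" (the principal point, pixels), "world_from_camera" (4x4, takes a point from camera to world coordinates); the wrist camera has in their place "hand_eye" (4x4, takes a point from camera to tool coordinates, whose origin is the TCP and whose axes are the flange's). Camera axes: x right, y up, looking along -z (the intrinsics and any distortion apply to the point x, -y, -z); pixel columns grow to the right and rows downward; lengths in m; the calibration is good to about 2 mm. The wrist camera is an equidistant fisheye: a pixel r from the principal point sees the ray r / f radians off the axis. A picture is of the moment at which its call begins: read the wrist's pose just before it. get_calibration takes no time and is no camera call.
- order.finish_job(): hands the job in, once; it reports no verdict.
The state is a dict: "clock": time; "q": joint angles; "joint_velocities": joint speeds; "tau": joint torques, N m; "eef_pos": TCP position; "eef_rot": TCP orientation; "force": force on the tool from outside, world axes, zero at the start; "torque": the same for the moment, N m; "width": finger opening in m.
Only numpy, scipy, OpenCV 4.12 (cv2) and the standard library are available. Lean on these libraries where they do the work, as an engineer would, in place of code of your own. Each camera call takes 0.05 s, during which the arm holds its last target. There are 200 camera calls.

## Working session

There is one attempt and no reset: what is moved stays moved. The work goes in short steps, Python scripts to look and compute and a tool call to move; the robot and the scene stay as the last step left them, time stands still between calls to the robot, and variables do not carry over. Pictures are saved under pics/ and viewed, about 8 in all and at most 12, crops included, and the job is handed in when it is done.

Besides the shell and the picture viewer there is one more tool, called after ">>>" as name(argument=value, ...), one argument or row to a line, values as JSON. play_rows: Moves the arm, as the interface text tells. Its arguments: {"type":"object","properties":{"rows":{"type":"array"},"squeeze":{"type":"number"}},"required":["rows"]}

```bash
mkdir -p pics; ls; python3 - <<'E'
from workcell import arm,viewer,order
import cv2,numpy as np
s=arm.get_state();print(s)
for n in("top","scene"):
    cv2.imwrite(f"pics/{n}1.png",viewer.camera(n)[...,::-1]);print(n,viewer.get_calibration(n))
print(viewer.get_calibration("wrist"))
E
```

```text
pics
{'clock': 0.0, 'q': array([-1.18961961e+00,  3.00464669e-01,  1.52161817e+00, -3.92201473e-06,
        1.32072543e+00, -6.66029305e-02]), 'joint_velocities': array([-0.0004327 ,  0.00047899, -0.00259004, -0.00059207, -0.00095328,
        0.00106792]), 'tau': array([ 4.79592472e-04, -5.43499839e+01, -3.61797917e+01, -4.04447633e-05,
        3.95795127e-03, -8.08281561e-05]), 'eef_pos': array([ 0.2380311 , -0.4955417 ,  0.23070916]), 'eef_rot': array([-3.06201184e+00, -6.97244128e-01,  3.04875971e-04]), 'force': array([ 0.26748685, -1.08190262, -0.37914624]), 'torque': array([-0.0019594 ,  0.00126909,  0.00136212]), 'width': 0.08497155624574788}
top {'fovy': 46.58264615500286, 'cx': 325.1884915156392, 'cy': 240.08826739495368, 'world_from_camera': array([[ 2.38920546e-02,  9.79917419e-01, -1.97967223e-01,
         2.03197587e-01],
       [-9.99700926e-01,  2.44522145e-02,  3.85123364e-04,
        -3.00111536e-03],
       [ 5.21812610e-03,  1.97898815e-01,  9.80208565e-01,
         1.59658067e+00],
       [ 0.00000000e+00,  0.00000000e+00,  0.00000000e+00,
         1.00000000e+00]])}
scene {'fovy': 48.2134074055115, 'cx': 323.05774603018534, 'cy': 246.23149838841704, 'world_from_camera': array([[-0.59864132, -0.59533004,  0.53592043,  1.17744659],
       [ 0.80097949, -0.43840689,  0.40771468,  0.48529722],
       [-0.00777358,  0.67333613,  0.73929563,  0.98649581],
       [ 0.        ,  0.        ,  0.        ,  1.        ]])}
{'fovy': 65.70646984690485, 'cx': 325.2695351949123, 'cy': 236.5650515129108, 'hand_eye': array([[ 9.90284340e-05,  9.52033883e-01,  3.05992608e-01,
         7.73798870e-02],
       [ 9.99999746e-01,  1.21487232e-04, -7.01612930e-04,
        -6.99874421e-04],
       [-7.05133477e-04,  3.05992600e-01, -9.52033629e-01,
        -1.42978533e-01],
       [ 0.00000000e+00,  0.00000000e+00,  0.00000000e+00,
         1.00000000e+00]])}
```

View pics/top1.png

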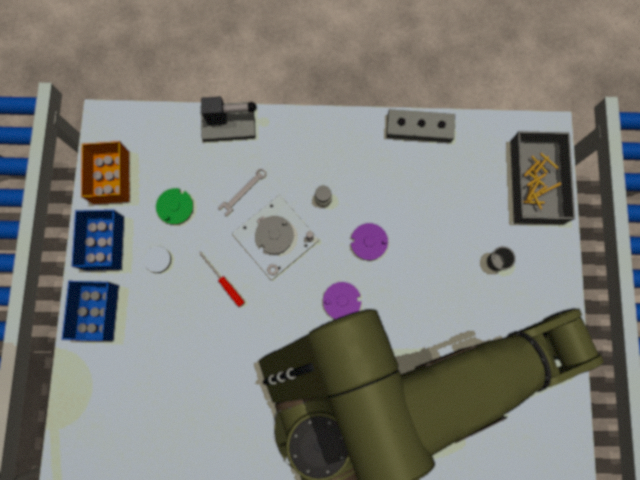

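View pics/scene1.png

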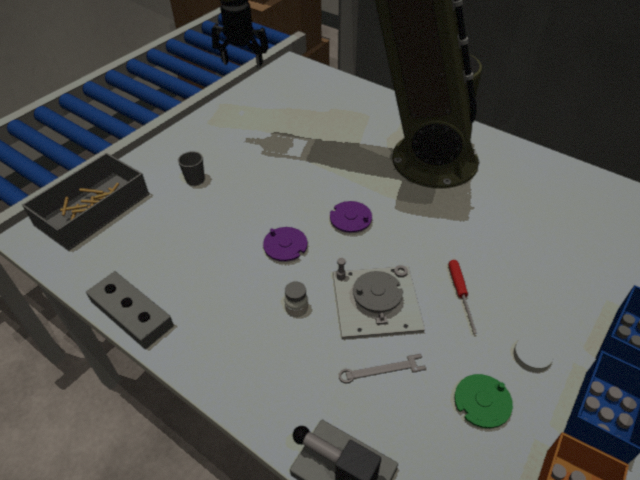

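Top view: the grey rotor on the fixture is at (274,235), and the green (175,206) and purple (369,241), (342,300) look-alikes are to be left alone. The gauge is at (309,237), the bearing at (272,269), the jar at (323,196). Next: position estimate and enlarged crops.

```bash
cat > h.py <<'E'
from workcell import arm,viewer,order
import cv2,numpy as np
from scipy.spatial.transform import Rotation as R
def setup(n,s=None):
    c=viewer.get_calibration(n); f=240/np.tan(np.radians(c["fovy"]/2))
    if n=="wrist":
        T=np.eye(4);T[:3,:3]=R.from_rotvec(s["eef_rot"]).as_matrix();T[:3,3]=s["eef_pos"];W=T@c["hand_eye"]
    else: W=c["world_from_camera"]
    return f,c["cx"],c["cy"],W,n=="wrist"
def px2w(cam,u,v,z):
    f,cx,cy,W,fish=cam; a=np.array([(u-cx)/f,(v-cy)/f]);
    if fish:
        r=np.hypot(*a); d=np.array([*(a/max(r,1e-9)*np.sin(r)),np.cos(r)])
    else: d=np.array([*a,1.])
    d=W[:3,:3]@(d*[1,-1,-1]); o=W[:3,3]; return (o+d*(z-o[2])/d[2])[:2]
def w2px(cam,p):
    f,cx,cy,W,fish=cam; d=(W[:3,:3].T@(np.array(p)-W[:3,3]))*[1,-1,-1]
    if fish:
        h=np.hypot(d[0],d[1]);k=np.arctan2(h,d[2])/max(h,1e-12)
    else:k=1/d[2]
    return cx+f*k*d[0],cy+f*k*d[1]
E
python3 - <<'E'
from h import *
ct=setup("top");cs=setup("scene")
print(px2w(ct,274,235,.048),px2w(cs,378,291,.048))
for n,p in(("post",(286,223)),): print(n,px2w(ct,*p,.066))
for n,p in(("gauge",(309,234)),("jar",(322,189))): print(n,px2w(ct,*p,.06))
a=cv2.imread("pics/top1.png")[185:290,215:335];b=cv2.imread("pics/scene1.png")[250:345,320:440]
a=cv2.resize(a,None,fx=5,fy=5,interpolation=3)[:525,:600][:, 100:500];b=cv2.resize(b,None,fx=5,fy=5,interpolation=3)[:,:400+100][:,50:450]
h=min(len(a),len(b));cv2.imwrite("pics/c.png",np.hstack([a[:h],b[:h]]))
s=arm.get_state();print(R.from_rotvec(s["eef_rot"]).as_matrix().round(3))
E
```

```text
[0.52705794 0.14195266] [0.53211274 0.1446015 ]
post [0.558665   0.10794068]
gauge [0.52988971 0.04241235]
jar [0.66256885 0.00909393]
[[ 0.901  0.433 -0.   ]
 [ 0.433 -0.901  0.001]
 [ 0.    -0.001 -1.   ]]
```

View pics/c.png

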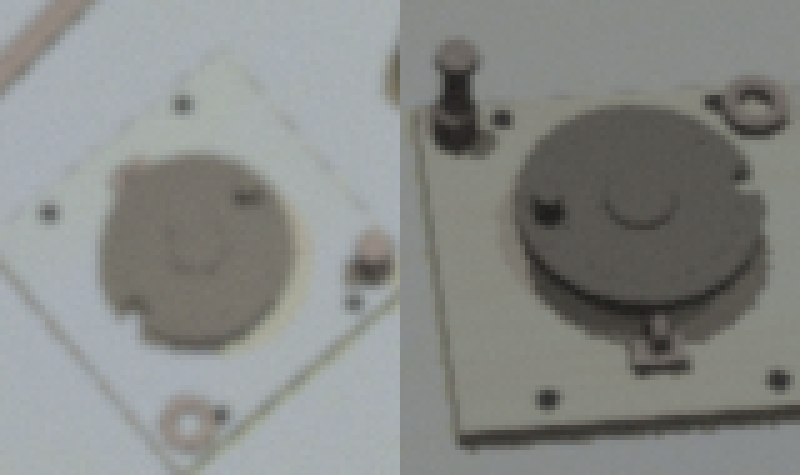

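In the crop, the one on the fixture is grey. It has the notch at lower left (130,310), towards −x+y, and its post at upper right (250,197). The key is at upper left (125,172), towards +x+y. So the rotor needs roughly 90° clockwise. I'll move above it for a close look.

>>> play_rows(
  rows=[
    {"slide":[40,-36,-2],"delta_rot":[0,0,-0.1],"fingers":26},
    {"slide":[70,-62,-4],"delta_rot":[0,0,-0.21],"fingers":26},
    {"slide":[100,-90,-6],"delta_rot":[0,0,-0.33],"fingers":26},
    {"slide":[130,-117,-8],"delta_rot":[0,0,-0.45],"fingers":26},
    {"slide":[160,-144,-9],"delta_rot":[0,0,-0.57],"fingers":26},
    {"slide":[190,-171,-10],"delta_rot":[0,0,-0.68],"fingers":26},
    {"slide":[215,-195,-10],"delta_rot":[0,0,-0.79],"fingers":26},
    {"slide":[240,-218,-10],"delta_rot":[0,0,-0.9],"fingers":26},
    {"slide":[264,-240,-10],"delta_rot":[0,0,-0.953],"fingers":26},
    {"slide":[264,-240,-10],"delta_rot":[0,0,-0.953],"fingers":26},
  ],
)

```text
clock: 0.93
eef_pos: [0.3733, -0.1612, 0.2413]
eef_rot: [-2.394, -2.034, -0.001]
force: [-0.8, -0.9, -0.7]
width: 0.0265
```

```bash
cat > mv.py <<'E'
import sys
from h import *
# world target x y z(mm) yaw(deg) -> slide, rotz from the measured pose
s=arm.get_state();M=R.from_rotvec(s["eef_rot"]).as_matrix()
x,y,z,yaw=map(float,sys.argv[1:5]);p=s["eef_pos"]*1000
cur=np.degrees(np.arctan2(M[1,0],M[0,0]));d=(yaw-cur+180)%360-180
c,sn=np.cos(np.radians(yaw)),np.sin(np.radians(yaw));G=np.array([[c,sn,0],[sn,-c,0],[0,0,-1]])
print("pos",p.round(1),"yaw",cur.round(2),"q",s["q"].round(2),"F",s["force"].round(1),"w",s["width"])
print("slide",(M.T@(np.array([x,y,z])-p)).round(1),"rot",R.from_matrix(M.T@G).as_rotvec().round(4),"t",s["clock"])
E
python3 mv.py 506 167 250 135
```

```text
pos [ 373.3 -161.2  241.3] yaw 80.7 q [-0.5  -0.04  1.88  0.    1.3  -0.34] F [-0.8 -0.9 -0.7] w 0.026480960005693145
slide [345.3  77.9  -8.4] rot [ 6.000e-04 -6.000e-04 -9.477e-01] t 0.9333
```

>>> play_rows(
  rows=[
    {"slide":[39,9,-1],"delta_rot":[0,0,-0.11],"fingers":26},
    {"slide":[78,18,-2],"delta_rot":[0,0,-0.22],"fingers":26},
    {"slide":[117,27,-3],"delta_rot":[0,0,-0.33],"fingers":26},
    {"slide":[156,36,-4],"delta_rot":[0,0,-0.44],"fingers":26},
    {"slide":[195,45,-5],"delta_rot":[0,0,-0.55],"fingers":26},
    {"slide":[234,54,-6],"delta_rot":[0,0,-0.66],"fingers":26},
    {"slide":[272,62,-7],"delta_rot":[0,0,-0.77],"fingers":26},
    {"slide":[310,70,-8],"delta_rot":[0,0,-0.87],"fingers":26},
    {"slide":[345,78,-8],"delta_rot":[0,0,-0.947],"fingers":26},
    {"slide":[345,78,-8],"delta_rot":[0,0,-0.947],"fingers":26},
  ],
)

```text
clock: 1.77
eef_pos: [0.5085, 0.1658, 0.2484]
eef_rot: [-1.202, -2.901, -0.0]
force: [-0.9, 0.1, -0.3]
width: 0.0261
```

```bash
python3 mv.py 506 167 250 135; python3 - <<'E'
from h import *
s=arm.get_state();im=viewer.camera("wrist")[...,::-1].copy();cv2.imwrite("pics/w1.png",im)
np.save("s1.npy",s,allow_pickle=True)
E
```

```text
pos [508.5 165.8 248.4] yaw 134.97 q [ 0.25  0.25  1.54  0.    1.35 -0.54] F [-0.9  0.1 -0.3] w 0.026059606339160882
slide [ 2.6 -0.9 -1.6] rot [-0.0002 -0.001  -0.0004] t 1.7667
```

View pics/w1.png

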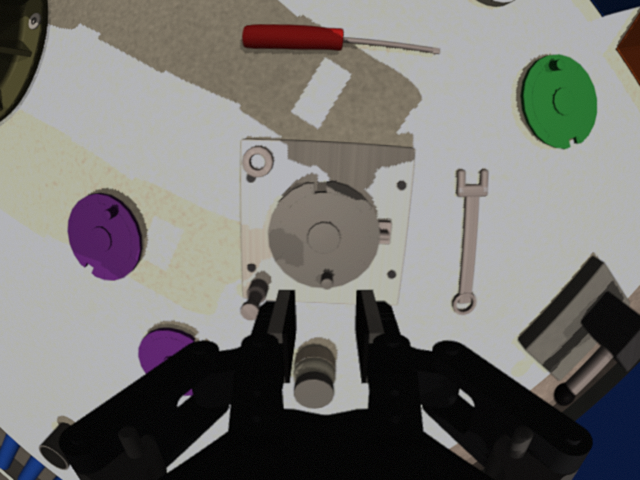

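The wrist view shows the grey rotor centred at (323,236), its notch at (320,187), post top at (327,277) and key end at (386,231). The bearing is at (258,161) and the gauge at (256,295). I'll compute positions from these.

```bash
python3 - <<'E'
from h import *
s=np.load("s1.npy",allow_pickle=True).item();c=setup("wrist",s)
P={k:px2w(c,u,v,z)*1000 for k,(u,v,z) in dict(pad=(323,236,.052),notch=(320,187,.048),post=(327,278,.066),key=(386,231,.0385),bearing=(258,161,.025),gauge=(248,310,.075),c1=(241,138,.015),c2=(414,148,.015),c3=(399,303,.015)).items()}
for k,v in P.items(): d=v-P["pad"];print(k,v.round(1),np.hypot(*d).round(1),np.degrees(np.arctan2(*d[::-1])).round(1))
print("fix mid",(P["c1"]+P["c3"])/2,np.hypot(*(P["c1"]-P["c2"])),np.hypot(*(P["c3"]-P["c2"])))
im=cv2.imread("pics/w1.png")[110:330,220:430];cv2.imwrite("pics/w1c.png",cv2.resize(im,None,fx=2.7,fy=2.7,interpolation=2))
E
```

```text
pad [527. 143.] 0.0 0.0
notch [492.  174.3] 47.0 138.3
post [556.5 119. ] 38.0 -39.2
key [571.  188.3] 63.0 45.8
bearing [431.9 146.6] 95.2 177.9
gauge [523.6  41.9] 101.2 -91.9
c1 [402.1 149.7] 125.1 177.0
c2 [534.3 267.5] 124.6 86.6
c3 [655.  138.9] 128.0 -1.8
fix mid [528.57489089 144.30956161] 177.05566535433772 176.29776016459326
```

View pics/w1c.png

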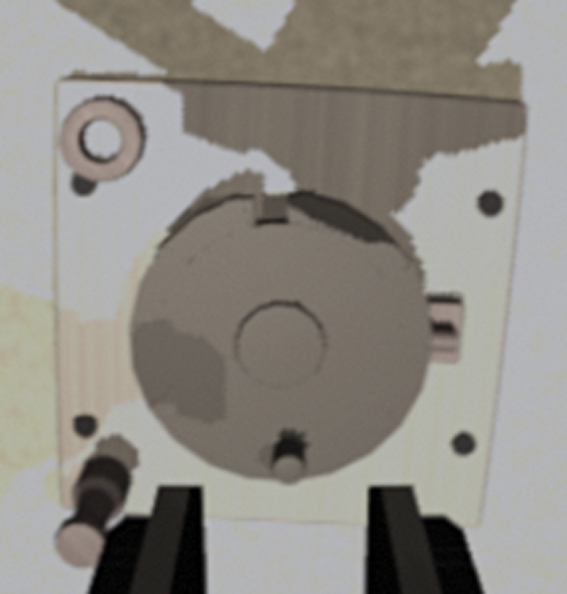

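```bash
python3 mv.py 559.6 116.4 90 139.5
```

```text
pos [507.8 163.6 248.3] yaw 134.72 q [ 0.24  0.25  1.54  0.    1.35 -0.54] F [ 0.2 -0.5 -0.5] w 0.025868003061271086
slide [-70.1   3.8 158.2] rot [-0.0012 -0.0009 -0.0834] t 1.8167
```

>>> play_rows(
  rows=[
    {"slide":[-15,1,33],"delta_rot":[0,0,-0.02],"fingers":26},
    {"slide":[-30,2,66],"delta_rot":[0,0,-0.04],"fingers":26},
    {"slide":[-45,3,99],"delta_rot":[0,0,-0.06],"fingers":26},
    {"slide":[-60,4,130],"delta_rot":[0,0,-0.08],"fingers":26},
    {"slide":[-70,4,158],"delta_rot":[0,0,-0.083],"fingers":26},
    {"slide":[-70,4,158],"delta_rot":[0,0,-0.083],"fingers":26},
    {"slide":[-70,4,158],"delta_rot":[0,0,-0.083],"fingers":26},
  ],
)

```text
clock: 2.4
eef_pos: [0.5587, 0.1135, 0.0908]
eef_rot: [-1.096, -2.942, 0.002]
force: [0.1, -0.4, 0.9]
width: 0.0262
```

```bash
python3 mv.py 559.6 116.4 53 139.5; python3 - <<'E'
from h import *
s=arm.get_state();im=viewer.camera("wrist")[...,::-1].copy();cv2.imwrite("pics/w2.png",im)
np.save("s2.npy",s,allow_pickle=True)
E
```

```text
pos [558.7 113.5  90.8] yaw 139.13 q [ 0.14  0.5   1.6   0.    1.05 -0.72] F [ 0.1 -0.4  0.9] w 0.026150972490021074
slide [ 1.1  2.8 37.8] rot [-0.002  -0.0018 -0.0065] t 2.4
```

View pics/w2.png

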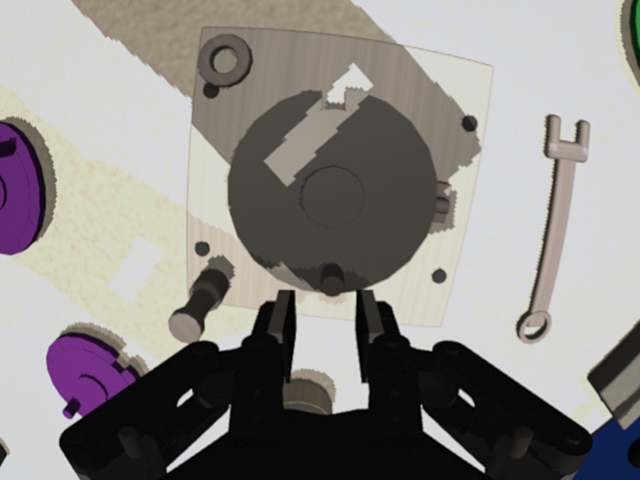

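Close view: pad centre is at (332,196), post top about (332,281), notch (337,99) and key (442,200). The post is between the fingertips, which span x 290–360.

```bash
python3 - <<'E'
from h import *
s=np.load("s2.npy",allow_pickle=True).item();c=setup("wrist",s)
P={k:px2w(c,u,v,z)*1000 for k,(u,v,z) in dict(pad=(332,196,.052),notch=(337,99,.048),post=(332,283,.066),key=(442,200,.0385)).items()}
for k,v in P.items(): d=v-P["pad"];print(k,v.round(1),np.hypot(*d).round(1),np.degrees(np.arctan2(*d[::-1])).round(1))
d=P["post"]-P["notch"];print(np.degrees(np.arctan2(d[1],d[0])))
im=cv2.imread("pics/w2.png");print(w2px(c,[.5596,.1164,.066]))
E
python3 mv.py 559.6 116.4 53 139.5
```

```text
pad [528.4 143.1] 0.0 0.0
notch [493.5 176.5] 48.3 136.3
post [559.4 116.3] 41.0 -40.8
key [571.8 186.7] 61.5 45.2
-42.38804949805862
(np.float64(332.39872178873), np.float64(283.0959566228865))
pos [559.4 114.2  92.5] yaw 139.18 q [ 0.14  0.49  1.59 -0.    1.05 -0.72] F [0.1 0.2 0. ] w 0.026144705928763258
slide [ 1.4  1.8 39.5] rot [ 0.0003  0.0003 -0.0056] t 2.45
```

>>> play_rows(
  rows=[
    {"slide":[1.4,1.8,20],"delta_rot":[0,0,0],"fingers":26},
    {"slide":[1.4,1.8,39],"delta_rot":[0,0,0],"fingers":26},
    {"slide":[1.4,1.8,39],"delta_rot":[0,0,0],"fingers":26},
    {"slide":[1.4,1.8,39],"delta_rot":[0,0,0],"fingers":26},
  ],
)

```text
clock: 2.78
eef_pos: [0.5597, 0.1172, 0.054]
eef_rot: [1.093, 2.944, 0.001]
force: [0.9, -0.3, -0.1]
width: 0.0259
```

```bash
cat > arc.py <<'E'
import sys
from h import *
# rows on the arc: TCP at angle phi (deg) at radius 42 about centre, tool x inward
a0,a1,n,z=map(float,sys.argv[1:5]);s=arm.get_state();M=R.from_rotvec(s["eef_rot"]).as_matrix();p=s["eef_pos"]*1000
print(p.round(1),s["force"].round(1),s["width"])
for a in np.radians(np.linspace(a0,a1,int(n)+1)[1:]):
    t=np.array([528+42*np.cos(a),143.5+42*np.sin(a),z]);c,sn=-np.cos(a),-np.sin(a)
    G=np.array([[c,sn,0],[sn,-c,0],[0,0,-1]])
    print(np.degrees(a).round(1),(M.T@(t-p)).round(1),R.from_matrix(M.T@G).as_rotvec().round(3)[2])
E
python3 arc.py -42 -92 10 53
```

```text
[559.7 117.2  54. ] [ 0.9 -0.3 -0.1] 0.025850095060414646
-47.0 [-0.6 -5.3  1. ] 0.11
-52.0 [-0. -9.  1.] 0.197
-57.0 [  0.9 -12.5   1. ] 0.284
-62.0 [  2. -16.   1.] 0.371
-67.0 [  3.5 -19.3   1. ] 0.459
-72.0 [  5.3 -22.5   1. ] 0.546
-77.0 [  7.3 -25.6   1. ] 0.633
-82.0 [  9.6 -28.4   1. ] 0.72
-87.0 [ 12.1 -31.1   1. ] 0.808
-92.0 [ 14.9 -33.5   1. ] 0.895
```

>>> play_rows(
  rows=[
    {"slide":[-0.6,-5.3,0.5],"delta_rot":[0,0,0.11],"fingers":20},
    {"slide":[0,-9,0.5],"delta_rot":[0,0,0.197],"fingers":20},
    {"slide":[0.9,-12.5,0.5],"delta_rot":[0,0,0.284],"fingers":20},
    {"slide":[2,-16,0.5],"delta_rot":[0,0,0.371],"fingers":20},
    {"slide":[3.5,-19.3,0.5],"delta_rot":[0,0,0.459],"fingers":20},
    {"slide":[5.3,-22.5,0.5],"delta_rot":[0,0,0.546],"fingers":20},
    {"slide":[7.3,-25.6,0.5],"delta_rot":[0,0,0.633],"fingers":20},
    {"slide":[9.6,-28.4,0.5],"delta_rot":[0,0,0.72],"fingers":20},
    {"slide":[12.1,-31.1,0.5],"delta_rot":[0,0,0.808],"fingers":20},
    {"slide":[14.9,-33.5,0.5],"delta_rot":[0,0,0.895],"fingers":20},
  ],
)

```text
clock: 3.62
eef_pos: [0.5273, 0.1014, 0.0545]
eef_rot: [2.263, 2.175, 0.005]
force: [1.4, -0.9, -0.9]
width: 0.0197
```

```bash
python3 arc.py -92 -134 9 53.5
```

```text
[527.3 101.4  54.5] [ 1.4 -0.9 -0.9] 0.019679757135508957
-96.7 [ 0.3 -4.2  1. ] 0.077
-101.3 [ 0.7 -7.6  1. ] 0.158
-106.0 [  1.3 -10.9   1. ] 0.24
-110.7 [  2.3 -14.2   1. ] 0.321
-115.3 [  3.5 -17.4   1. ] 0.403
-120.0 [  5.  -20.5   1. ] 0.484
-124.7 [  6.7 -23.5   1. ] 0.566
-129.3 [  8.6 -26.3   0.9] 0.647
-134.0 [ 10.8 -28.9   0.9] 0.728
```

>>> play_rows(
  rows=[
    {"slide":[0.3,-4.2,0.5],"delta_rot":[0,0,0.077],"fingers":20},
    {"slide":[0.7,-7.6,0.5],"delta_rot":[0,0,0.158],"fingers":20},
    {"slide":[1.3,-10.9,0.5],"delta_rot":[0,0,0.24],"fingers":20},
    {"slide":[2.3,-14.2,0.5],"delta_rot":[0,0,0.321],"fingers":18},
    {"slide":[3.5,-17.4,0.5],"delta_rot":[0,0,0.403],"fingers":16},
    {"slide":[5,-20.5,0.5],"delta_rot":[0,0,0.484],"fingers":15},
    {"slide":[6.7,-23.5,0.5],"delta_rot":[0,0,0.566],"fingers":15},
    {"slide":[8.6,-26.3,0.5],"delta_rot":[0,0,0.647],"fingers":15},
    {"slide":[8.6,-26.3,0.5],"delta_rot":[0,0,0.647],"fingers":15},
  ],
)

```text
clock: 4.37
eef_pos: [0.501, 0.1112, 0.0537]
eef_rot: [2.838, 1.345, 0.005]
force: [0.4, -0.0, -0.5]
width: 0.0149
```

```bash
python3 arc.py -129.3 -139.3 5 54; python3 - <<'E'
from h import *
s=arm.get_state();im=viewer.camera("wrist")[...,::-1].copy();cv2.imwrite("pics/w3.png",im)
np.save("s3.npy",s,allow_pickle=True)
cv2.imwrite("pics/w3c.png",cv2.resize(im[20:320,170:500],None,fx=1.9,fy=1.9,interpolation=2))
E
```

```text
[501.  111.2  53.7] [ 0.4 -0.  -0.5] 0.0149407465548089
-131.3 [ 0.1 -1.  -0.3] 0.035
-133.3 [ 0.2 -2.5 -0.3] 0.07
-135.3 [ 0.3 -4.  -0.3] 0.105
-137.3 [ 0.5 -5.4 -0.3] 0.14
-139.3 [ 0.7 -6.9 -0.3] 0.175
```

View pics/w3c.png

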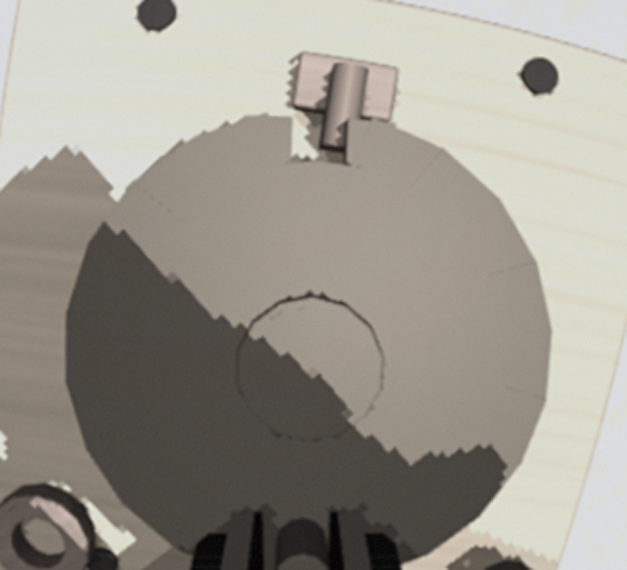

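The crop shows the notch, with edges at about (291,140) and (349,140), partly over the key. The key rib runs from (337,145) to (348,75), so the remaining clockwise turn is small.

```bash
python3 - <<'E'
from h import *
s=np.load("s3.npy",allow_pickle=True).item();c=setup("wrist",s)
f=lambda u,v,z:px2w(c,170+u/1.9,20+v/1.9,z)*1000
C=f(311,367,.052);print("C",C)
for k,(u,v,z) in dict(nl=(291.5,140,.048),nr=(349,140,.048),kin=(338,132,.0385),kout=(348,72,.0385),kL=(327,130,.0355),kR=(351,130,.0355),kL2=(334,70,.0355),kR2=(366,70,.0355),post=(302,562,.066)).items():
    p=f(u,v,z);d=p-C;print(k,p.round(1),np.hypot(*d).round(1),np.degrees(np.arctan2(d[1],d[0])).round(2))
E
```

```text
C [528.87719263 141.52644383]
nl [555.9 181. ] 47.8 55.64
nr [565.1 173.6] 48.4 41.46
kin [565.4 176.6] 50.6 43.8
kout [575.8 185.8] 64.5 43.35
kL [564.1 178.5] 51.1 46.43
kR [568.3 175.2] 51.8 40.49
kL2 [574.1 188.4] 65.1 45.99
kR2 [579.8 184. ] 66.3 39.8
post [502.7 112.6] 39.0 -132.13
```

>>> play_rows(
  rows=[
    {"slide":[0.1,-1.3,0],"delta_rot":[0,0,0.035],"fingers":15},
    {"slide":[0.2,-2.6,0],"delta_rot":[0,0,0.065],"fingers":15},
    {"slide":[0.3,-3.7,0],"delta_rot":[0,0,0.09],"fingers":15},
    {"slide":[0.3,-3.7,0],"delta_rot":[0,0,0.09],"fingers":15},
    {"slide":[0.3,-3.7,0],"delta_rot":[0,0,0.09],"fingers":15},
  ],
)

```text
clock: 4.83
eef_pos: [0.4982, 0.1133, 0.0522]
eef_rot: [2.892, 1.226, 0.002]
force: [1.2, -1.5, 1.6]
width: 0.0151
```

```bash
python3 - <<'E'
from h import *
s=arm.get_state();im=viewer.camera("wrist")[...,::-1].copy();print(s["eef_pos"],s["force"])
np.save("s4.npy",s,allow_pickle=True)
cv2.imwrite("pics/w4.png",im);cv2.imwrite("pics/w4c.png",cv2.resize(im[30:230,220:430],None,fx=3,fy=3,interpolation=2))
E
```

```text
[0.49821199 0.11333623 0.05223447] [ 1.15192482 -1.47305306  1.57075623]
```

View pics/w4c.png

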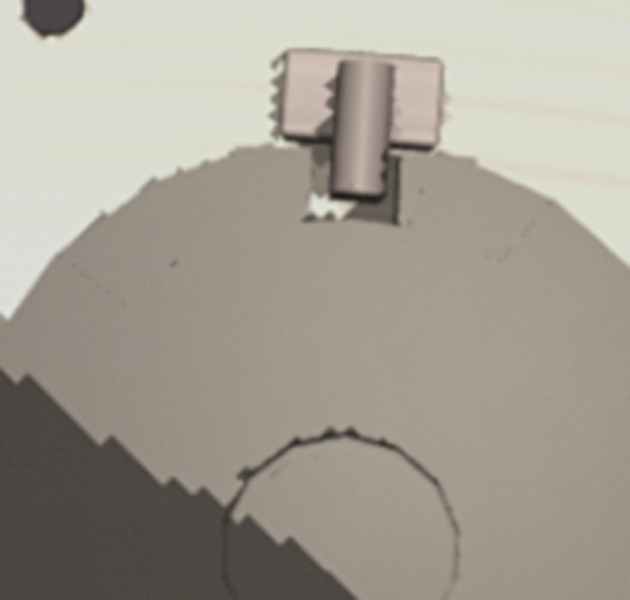

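The notch is now over the key. Notch edges are at x≈309 and 399, key edges at 333 and 387 (y≈180). I'll check the remaining offset.

```bash
python3 - <<'E'
from h import *
s=np.load("s4.npy",allow_pickle=True).item();c=setup("wrist",s)
f=lambda u,v,z:px2w(c,220+u/3,30+v/3,z)*1000
C=f(341,549,.052);print("C",C)
for k,(u,v,z) in dict(nl=(309,185,.048),nr=(399.5,185,.048),kL=(332,180,.0355),kR=(386,180,.0355),kL2=(337,75,.0355),kR2=(393,75,.0355)).items():
    p=f(u,v,z);d=p-C;print(k,p.round(1),np.hypot(*d).round(1),np.degrees(np.arctan2(d[1],d[0])).round(2))
E
python3 arc.py -135 -139 4 52.2; python3 mv.py 528 143.5 100 45
```

```text
C [528.75733641 141.44784774]
nl [559.  178.8] 48.0 50.96
nr [567.5 170.7] 48.6 37.05
kL [562.5 177.8] 49.6 47.14
kR [568.  172.6] 50.1 38.43
kL2 [573.7 188.3] 64.9 46.24
kR2 [579.4 183. ] 65.5 39.35
[498.2 113.3  52.1] [0.2 0.4 1.1] 0.015477284584785355
-136.0 [ 0.5 -1.  -0.1] 0.033
-137.0 [ 0.5 -1.7 -0.1] 0.051
-138.0 [ 0.6 -2.5 -0.1] 0.068
-139.0 [ 0.6 -3.2 -0.1] 0.086
pos [498.2 113.3  52.1] yaw 45.9 q [ 0.15  0.44  1.79 -0.    0.91  0.92] F [0.2 0.4 1.1] w 0.015477284584785355
slide [ 42.5   0.4 -47.9] rot [ 0.0008 -0.001   0.0158] t 4.8833
```

>>> play_rows(
  rows=[
    {"slide":[0.0,-0.9,0],"delta_rot":[0,0,0.02],"fingers":15},
    {"slide":[0.0,-0.9,0],"delta_rot":[0,0,0.02],"fingers":15},
    {"slide":[0.0,-0.9,0],"delta_rot":[0,0,0.02],"fingers":15},
    {"slide":[0.0,0.6,0],"delta_rot":[0,0,0.02],"fingers":18},
    {"slide":[0.0,0.6,0],"delta_rot":[0,0,0.02],"fingers":18},
    {"slide":[0,0.6,-15],"delta_rot":[0,0,0.02],"fingers":18},
    {"slide":[0,0.6,-40],"delta_rot":[0,0,0.02],"fingers":18},
    {"slide":[30,0.6,-60],"delta_rot":[0,0,0.02],"fingers":5},
    {"slide":[42,0.6,-60],"delta_rot":[0,0,0.02],"fingers":0},
    {"slide":[42,0.6,-60],"delta_rot":[0,0,0.02],"fingers":0},
  ],
)

```text
clock: 5.72
eef_pos: [0.529, 0.1444, 0.1125]
eef_rot: [2.905, 1.194, 0.005]
force: [-0.7, -0.3, -0.1]
width: -0.0
```

```bash
python3 mv.py 528.3 143 60 44; python3 - <<'E'
from h import *
s=arm.get_state();im=viewer.camera("wrist")[...,::-1].copy()
np.save("s5.npy",s,allow_pickle=True)
cv2.imwrite("pics/w5.png",im);cv2.imwrite("pics/w5c.png",cv2.resize(im[100:300,220:430],None,fx=3,fy=3,interpolation=2))
E
```

```text
pos [529.  144.4 112.5] yaw 44.69 q [0.2  0.42 1.65 0.   1.07 0.99] F [-0.7 -0.3 -0.1] w -2.633284147495161e-05
slide [-1.6  0.4 52.5] rot [ 0.0014 -0.0027  0.012 ] t 5.7167
```

View pics/w5c.png

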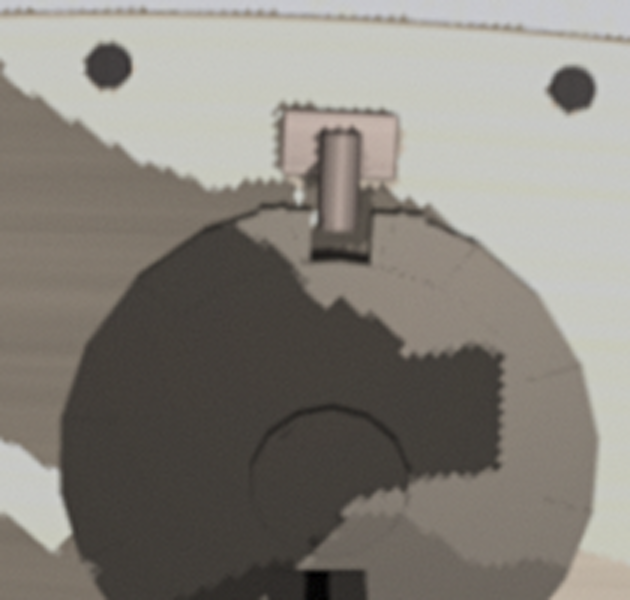

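The notch (x 312–371, mid 341) is centred on the key (x 320–359, mid 340). The fingers are shut and over the press pad. Now pressing down in steps.

>>> play_rows(
  rows=[
    {"slide":[-1,0,25],"delta_rot":[0,0,0],"fingers":0},
    {"slide":[-1,0,48],"delta_rot":[0,0,0],"fingers":0},
    {"slide":[-1,0,56],"delta_rot":[0,0,0],"fingers":0},
    {"slide":[-1,0,58],"delta_rot":[0,0,0],"fingers":0},
    {"slide":[-1,0,60],"delta_rot":[0,0,0],"fingers":0},
    {"slide":[-1,0,61],"delta_rot":[0,0,0],"fingers":0},
    {"slide":[-1,0,62],"delta_rot":[0,0,0],"fingers":0},
    {"slide":[-1,0,63],"delta_rot":[0,0,0],"fingers":0},
  ],
)

```text
clock: 6.43
eef_pos: [0.527, 0.1422, 0.0492]
eef_rot: [2.906, 1.193, 0.002]
force: [-1.9, -1.4, 2.8]
width: -0.0002
```

```bash
python3 mv.py 528.3 143 43.5 44
```

```text
pos [527.  142.2  49.2] yaw 44.62 q [ 0.2   0.51  1.69 -0.    0.94  0.99] F [-1.9 -1.4  2.8] w -0.0002045217648713868
slide [1.5 0.3 5.7] rot [ 0.0008 -0.0009  0.0109] t 6.4333
```

>>> play_rows(
  rows=[
    {"slide":[1,0,1],"delta_rot":[0,0,0],"fingers":0},
    {"slide":[1,0,2],"delta_rot":[0,0,0],"fingers":0},
    {"slide":[1,0,3],"delta_rot":[0,0,0],"fingers":0},
    {"slide":[1,0,4],"delta_rot":[0,0,0],"fingers":0},
    {"slide":[1,0,4],"delta_rot":[0,0,0],"fingers":0},
  ],
)

```text
clock: 6.85
eef_pos: [0.5276, 0.143, 0.0443]
eef_rot: [2.906, 1.193, 0.001]
force: [1.2, -0.6, 1.8]
width: 0.0
```

```bash
python3 mv.py 528.3 143 43.5 44
```

```text
pos [527.6 143.   44.3] yaw 44.62 q [0.2  0.52 1.69 0.   0.93 0.99] F [ 1.2 -0.6  1.8] w 4.2234817541648436e-05
slide [0.5 0.5 0.8] rot [ 0.0003 -0.0006  0.0108] t 6.85
```

>>> play_rows(
  rows=[
    {"slide":[0,0,0.7],"delta_rot":[0,0,0],"fingers":0},
    {"slide":[0,0,1.2],"delta_rot":[0,0,0],"fingers":0},
    {"slide":[0,0,1.2],"delta_rot":[0,0,0],"fingers":0},
  ],
)

```text
clock: 7.1
eef_pos: [0.5277, 0.1431, 0.044]
eef_rot: [2.906, 1.193, 0.001]
force: [-3.7, -3.2, 14.4]
width: -0.0005
```

```bash
python3 mv.py 528.3 143 43.5 44
```

```text
pos [527.7 143.1  44. ] yaw 44.63 q [ 0.2   0.52  1.69 -0.    0.93  0.99] F [-3.7 -3.2 14.4] w -0.0005242129895359217
slide [0.4 0.5 0.5] rot [ 0.0004 -0.0007  0.0109] t 7.1
```

Contact is firm at z = 44.0 mm, which is exactly the home height. One slightly firmer press, then up and clear.

>>> play_rows(
  rows=[
    {"slide":[0,0,0.7],"delta_rot":[0,0,0],"fingers":0},
    {"slide":[0,0,0.7],"delta_rot":[0,0,0],"fingers":0},
  ],
)

```text
clock: 7.27
eef_pos: [0.5277, 0.143, 0.044]
eef_rot: [2.906, 1.193, 0.001]
force: [-8.3, -3.3, 23.1]
width: -0.0001
```

>>> play_rows(
  rows=[
    {"slide":[0,0,-3],"delta_rot":[0,0,0],"fingers":0},
    {"slide":[0,0,-15],"delta_rot":[0,0,0],"fingers":0},
    {"slide":[0,0,-45],"delta_rot":[0,0,0],"fingers":0},
    {"slide":[0,0,-85],"delta_rot":[0,0,0],"fingers":0},
    {"slide":[0,0,-120],"delta_rot":[0,0,0],"fingers":0},
    {"slide":[20,0,-150],"delta_rot":[0,0,0],"fingers":0},
    {"slide":[35,0,-180],"delta_rot":[0,0,0],"fingers":0},
    {"slide":[35,0,-180],"delta_rot":[0,0,0],"fingers":0},
    {"slide":[35,0,-180],"delta_rot":[0,0,0],"fingers":0},
  ],
)

```text
clock: 8.02
eef_pos: [0.5527, 0.1681, 0.224]
eef_rot: [2.906, 1.194, 0.004]
force: [0.1, 0.3, -0.9]
width: 0.0
```

```bash
python3 - <<'E'
from h import *
s=arm.get_state();print(s["eef_pos"],s["force"]);im=viewer.camera("wrist")[...,::-1].copy();sc=viewer.camera("scene")[...,::-1]
c=setup("wrist",s);cv2.imwrite("pics/w6.png",im)
for n,p in dict(bear=[.4319,.1466,.025],gauge=[.5236,.0419,.075]).items():print(n,w2px(c,p))
a=cv2.resize(im[120:340,210:430],(500,500),interpolation=2);b=cv2.resize(sc[250:410,330:426],(300,500),interpolation=2)
cv2.imwrite("pics/f.png",np.hstack([a,b]))
E
```

```text
[0.55273734 0.1680771  0.22400654] [ 0.13097706  0.31408965 -0.94512326]
bear (np.float64(258.9735227115697), np.float64(299.76329173115016))
gauge (np.float64(399.93288872936307), np.float64(331.7776191540392))
```

View pics/f.png

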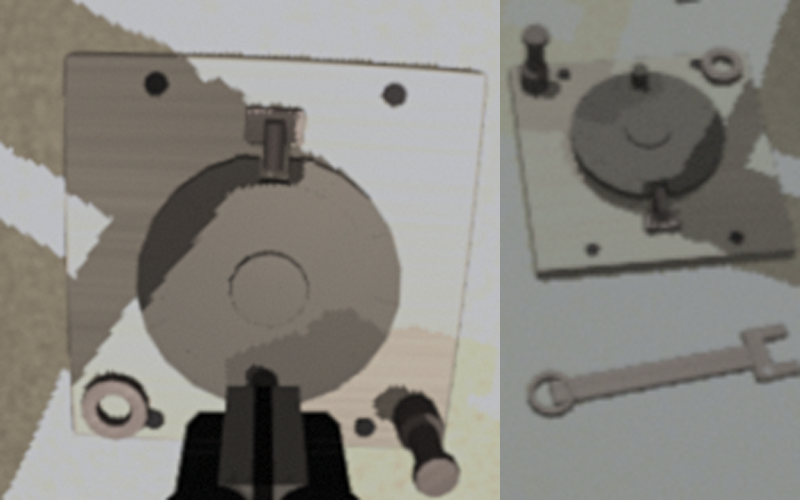

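The key (275,150) sits in the notch, and the disc is down. The bearing and gauge are within about 2 px of where they were first measured, and the tool is clear. Handing in.

```bash
python3 -c "
from workcell import order;print(order.finish_job())"
```

```text
the job is handed in; nothing more can be done
None
```

The grey rotor is turned so its notch sits over the key, pressed fully home, and the job is handed in. I pushed it about 95° clockwise by its drive post with the open fingertips on either side of the post. I then pressed the centre pad with the shut fingers.

- **Alignment:** before pressing, the notch was centred on the key to within a pixel or two in the close view.
- **Seating:** the press stopped firmly at 44.0 mm, exactly the pad's height when home. It stayed there at 23 N, which was also the highest force read. The last picture shows the key standing in the notch.
- **Surroundings:** the bearing and gauge are within about 2 px of where they were first measured. I did not re-measure the other items, but the arm went nowhere near them.
- **Finish:** the tool ended about 18 cm above the rotor, touching nothing, at 8 s on the clock.
- **Disagreement:** estimates of the rotor's centre and the key's angle differed by about 2 mm and 2–3° between views. I aligned using the notch and key seen in the same picture.

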